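# Shut and latch the bead tin

## Robot

A 6-joint arm with a two-finger parallel gripper is mounted at the origin on the work surface. World frame = base frame: x ahead of the robot, y to its left, z up, the work surface at z = 0. Lengths are in m, angles in rad, forces in N, time in s.
With the tool pointing down it reaches from about 0.425 to 1.125 m from the base axis. Payload 14.9 kg.
Tool frame: the origin (TCP) lies between the finger pads; the fingertips stand 11 mm ahead of it and the grasp point (between the pads) lies 8 mm behind it (finger_overhang is the x of the fingertips in the tool frame, in m); x points along the fingers, y is the direction in which the jaws open and shut, and the axes are right-handed (so a half turn about x gives the same grasp; the last joint's range is limited). The gripper opens to 91 mm and grips with 3 to 60 N. Pads are 32 mm wide; open, the fingers measure 118 mm over their backs; the gripper's body (76 mm by 178 mm) begins 60 mm behind the grasp point.
Start: joints at [1.111, 0.379, 1.734, -0, 1.028, -0.033], TCP at [0.29, 0.637, 0.225] pointing down, gripper open.
Joint ranges: [-2.77, 2.77], [-0.74, 2.19], [0, 2.66], [-1.06, 4.2], [0.31, 2.87], [-3.08, 3.08]. Speed limits (rad/s): [1.89, 1.89, 2.39, 3.14, 3.14, 3.14].

## Interface

Orientations are given as a unit quaternion [w, x, y, z].
In Python, from bench import * gives the robot as it stands.
- The arm moves only by the shell command python3 -m pendant 'ROWS' [FORCE]. ROWS is JSON, a list of rows, each an object of numbers: "x", "y", "z": the shift along the tool's x, y, z in m; "rx", "ry", "rz": the turn, a rotation vector about the tool's x, y, z in rad; "jaw": the opening, from 0 (shut) to 1 (fully open). A call has 1 to 5 rows; each row shifts and turns the commanded pose from where the row before left it, along the tool's axes as they then stand; what a row does not reach is not made up. A row lasts 1/10 s, in which the tool goes at most 50 mm and 8.59 degrees, less where a joint would pass 70% of its speed; a pose out of reach is approached as far as the arm can. A call is refused whole if a number of a shift passes 0.05 or a number of a turn 0.15, either way. A call with a gripper value outside its range is refused whole. The fingers move at their own pace and stop on an object; FORCE is the grip in N (left out, the last holds). Time passes only in rows, so rows that do not move let the fingers close. It gives the time, the measured TCP pose, the force and the opening at its end, in the units of the state.
- read_state(): the state, without advancing time (a new reading comes with each control period).
- read_camera(name): name is "side" or "top" or "wrist"; returns the picture (480x640x3 uint8, blue, green, red); there is no depth.
- calibration(name): a dict with "vertical_fov" (degrees; the focal length in pixels is half the picture's height over the tangent of half this angle, whatever the lens; pixels are square), "cx", "cy" (the principal point, pixels), "distortion" ([k1, k2, p1, p2, k3] as OpenCV has them; the pictures are not rectified), "world_from_camera" (4x4, takes a point from camera to world coordinates). Camera axes: x right, y down, z forward; pixel columns grow to the right and rows downward; lengths in m; the calibration is good to about 2 mm. A picture is of the moment at which its call begins: read the wrist's pose just before it. calibration takes no time and is no camera call; for the wrist camera it gives the pose at the moment of the call.
- finish_job(): hands the job in, once; it reports no verdict.
The state is a dict: "clock": time; "q": joint angles; "joint_vel": joint speeds; "joint_efforts": joint torques, N m; "tcp_pos": TCP position; "tool_rot": TCP orientation; "ft_force": force on the tool from outside, world axes, zero at the start; "moment": the same for the moment, N m; "opening": opening from 0.0 (shut) to 1.0 (fully open).
Only numpy, scipy, OpenCV 4.12 (cv2) and the standard library are available. Lean on these libraries where they do the work, as an engineer would, in place of code of your own. Each camera call takes 0.05 s, during which the arm holds its last target.

## Task

Close up the bead tin with your fingertips: push its sliding lid fully shut, and only then push the brass catch all the way round so that it lies square across the lid's end. Push gently, and do not lift the tin or shove it from its place; leave the jar, awl, tassel cap and chute alone.

Things in the scene. Friction and masses are not known exactly. Their poses are not given: they have to be found in the camera images.
- tin: Loose plain metal tin of beads, 150 mm (its x) by 84 mm (its y) by 57 mm high, about 0.9 kg in all, standing flat on the bench; it slides if pushed with more than roughly 5 N. Origin at the centre of its underside. Its x points to its back end, where the lid sticks out and the catch is mounted (roughly away from the robot, turned up to 0.5 rad either way); y to the side of the catch; z up. The back wall's outer face is at x = +75 mm and is 47 mm high.
- lid (a joint): How far the sliding lid is pushed back, in m: 0 fully shut (it stops there), up to 0.11 open towards the tin's +x. It slides with about 1.2 N of friction and stays where it is left.
- lid_end (a point): Middle of the outer side of the lid's rolled back edge, the surface to push against: a rail 74 mm long across the tin's y, 8 mm in diameter, centred 53.5 mm above the bench, with free space below it. With the lid shut this point is at x = +90 mm, y = 0 in the tin's frame. The lid itself is a 4 mm thick plate, top about 53.5 mm above the bench.
- catch (a joint): Angle of the catch in rad: 0 closed, lying square across the lid's end along the tin's -y (it stops there); 1.57 pointing straight back along the tin's +x; up to 2.3 swung outwards to the tin's +y side. It turns about a vertical pin with light friction (0.025 N m) and stays where it is left.
- catch_pivot (a point): Pin of the catch, at x = +97, y = +52 mm in the tin's frame, 53 mm above the bench; a small bracket (bottom 30 mm, top 42 mm above the bench) carries it.
- catch_tip (a point): Free end of the catch, 96 mm from the pin: a straight brass bar 6 mm thick and 14 mm tall (46 to 60 mm above the bench), the pin on its mid-line, with an upright stud 12 mm in diameter that tops out 69 mm above the bench, 6 mm short of the end. There is free space below the bar.
- jar: Bystander: turquoise glass jar of amber beads, 64 mm in diameter, 76 mm high, loose; origin at the centre of its underside.
- awl: Bystander: bone-handled awl lying on the bench, 118 mm long along its x, 20 mm high, loose; origin below its middle.
- cap: Bystander: carved wooden tassel cap standing upright, 40 mm in diameter, 52 mm high, loose; origin at the centre of its underside.
- chute: Bystander, fixed to the bench: brass trough on wooden posts sloping down towards its -x into a shallow clay dish; about 290 mm long along its x, 70 mm wide (dish 116 mm), 135 mm high; origin on the bench below the trough's lower half.
Mind the look-alikes: they are no part of the job. Of the things like the tin, leave any that is turquoise; of the rest the larger one is meant.

How it is judged:
By the outcome, as a careful person would: the job done as asked, in the order asked, and still so for the second after the job is handed in, with the robot touching nothing.
It also fails if it takes over 48 s, if anything falls off the work surface, if the arm or the gripper's body presses on something with over 40 N, if the wrist force passes 120 N, or if a joint passes its speed limit or range.

## Working session

There is one attempt and no reset: what is moved stays moved. The work goes in short steps, Python scripts to look and compute and a shell command to move; the robot and the scene stay as the last step left them, time stands still between calls to the robot, and variables do not carry over. Pictures are saved under pics/ and viewed, and the job is handed in when it is done.

```bash
ls; mkdir -p pics; python3 - <<'E'
from bench import *
import cv2
s=read_state(); print({k:s[k] for k in('clock','tcp_pos','tool_rot','opening','ft_force')})
for n in('top','side'):
    im=read_camera(n); cv2.imwrite(f'pics/{n}0.png',im); c=calibration(n); print(n,c)
E
```

```text
pics
{'clock': 0.0, 'tcp_pos': array([0.2896146, 0.6368772, 0.2243135]), 'tool_rot': array([ 0.69097686,  0.1493938 ,  0.69115651, -0.15011713]), 'opening': 1.0059021759384015, 'ft_force': array([ 0.8686716 , -0.60235789,  0.14373796])}
top {'vertical_fov': 46.758748363887634, 'cx': 315.7954098309016, 'cy': 246.49931929280885, 'distortion': array([-0.11998285,  0.        ,  0.        ,  0.        ,  0.        ]), 'world_from_camera': array([[-0.01073026, -0.98374746,  0.17923669,  0.31605133],
       [-0.99962227,  0.0150886 ,  0.02297055,  0.12733197],
       [-0.02530165, -0.17892251, -0.98353778,  1.07117528],
       [ 0.        ,  0.        ,  0.        ,  1.        ]])}
side {'vertical_fov': 54.743776151353224, 'cx': 321.3538009991402, 'cy': 237.33599855464777, 'distortion': array([0.0277011, 0.       , 0.       , 0.       , 0.       ]), 'world_from_camera': array([[ 0.90614305, -0.28710264,  0.31060722,  0.23548848],
       [-0.42290102, -0.60157349,  0.67769025, -0.43677212],
       [-0.00771359, -0.74544042, -0.66652763,  0.63994707],
       [ 0.        ,  0.        ,  0.        ,  1.        ]])}
```

View pics/top0.png

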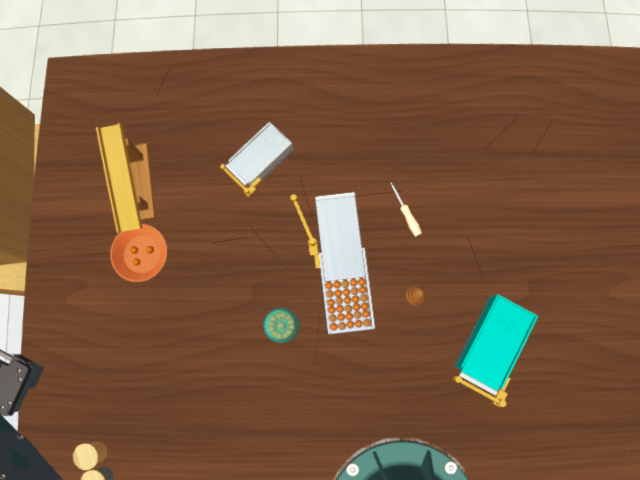

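View pics/side0.png

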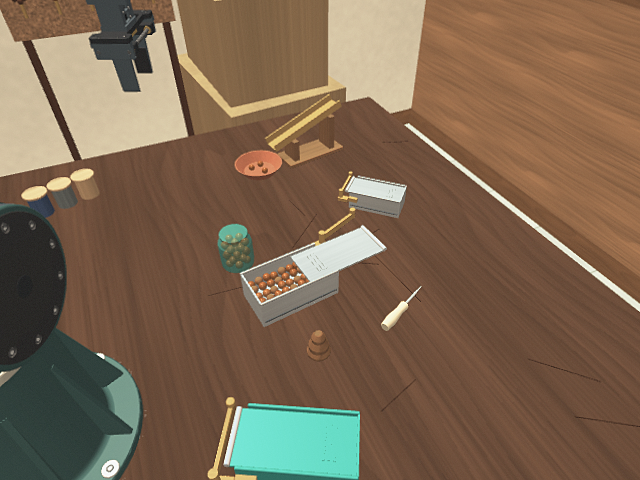

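```bash
cat > h.py <<'E'
from bench import *
import numpy as np, cv2
def K(c):
    f=240/np.tan(np.radians(c['vertical_fov'])/2)
    return np.array([[f,0,c['cx']],[0,f,c['cy']],[0,0,1.]])
def proj(c,P):
    T=np.linalg.inv(c['world_from_camera']); 
    r,_=cv2.Rodrigues(T[:3,:3])
    return cv2.projectPoints(np.array(P,float).reshape(-1,1,3),r,T[:3,3],K(c),c['distortion'])[0].reshape(-1,2)
def ray(c,uv,z):
    n=cv2.undistortPoints(np.array(uv,float).reshape(-1,1,2),K(c),c['distortion']).reshape(-1,2)
    d=np.c_[n,np.ones(len(n))]@c['world_from_camera'][:3,:3].T
    o=c['world_from_camera'][:3,3]
    return o+d*((np.array(z)-o[2])/d[:,2])[:,None]
def crop(im,x,y,w,h,s,fn):
    cv2.imwrite(fn,cv2.resize(im[y:y+h,x:x+w],None,fx=s,fy=s,interpolation=cv2.INTER_CUBIC))
E
python3 - <<'E'
from h import *
crop(cv2.imread('pics/top0.png'),270,180,130,160,3.75,'pics/topc.png')
crop(cv2.imread('pics/side0.png'),220,190,190,150,4,'pics/sidec.png')
E
```

```text
(no output)
```

View pics/topc.png

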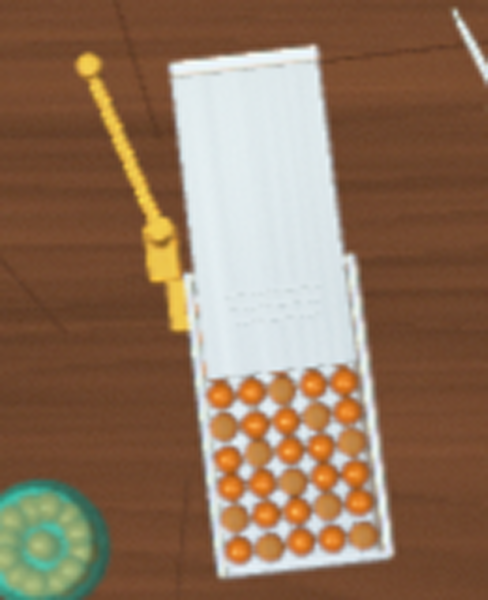

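View pics/sidec.png

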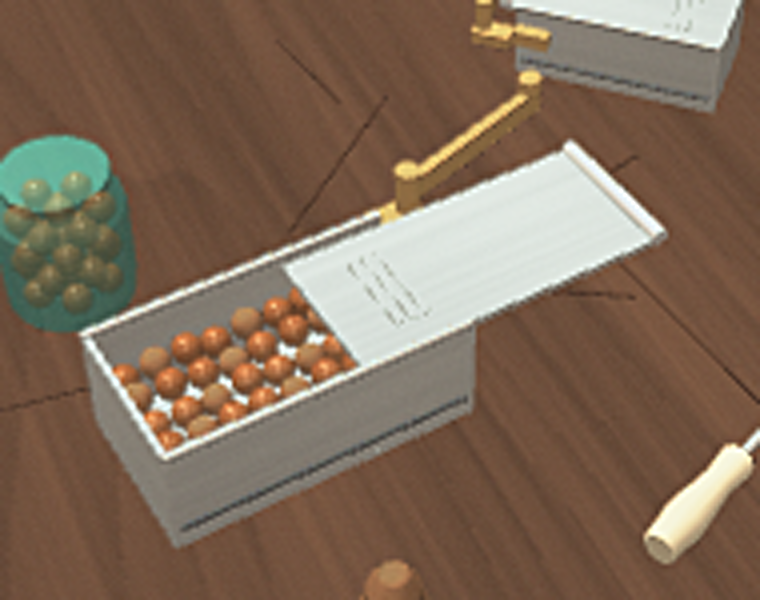

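```bash
cat >> h.py <<'E'
from scipy.optimize import least_squares
def tin2w(p,P):
    P=np.atleast_2d(P); c,s=np.cos(p[2]),np.sin(p[2])
    return np.c_[p[0]+c*P[:,0]-s*P[:,1],p[1]+s*P[:,0]+c*P[:,1],P[:,2]]
def catchpt(a,r,z):  # a=0 -> -y ; 1.57 -> +x
    return [.097+r*np.sin(a),.052-r*np.cos(a),z]
E
python3 - <<'E'
from h import *
ct,cs=calibration('top'),calibration('side')
def model(p):
    x,y,t,l,a=p
    T=[(-.075,.042,.057),(-.075,-.042,.057),(.075,-.042,.057),(.075,.042,.057),(.090+l,.037,.0555),(.090+l,-.037,.0555),catchpt(a,.09,.069),catchpt(a,0,.062)]
    S=[(-.075,.042,.057),(-.075,-.042,.057),(-.075,-.042,0),(.075,-.042,0),catchpt(a,.09,.069),(.086+l,.037,.0575),(.088+l,-.037,.0535)]
    return proj(ct,tin2w(p,T)),proj(cs,tin2w(p,S))
ut=np.array([(328.7,333.9),(374.3,328),(364.1,248.5),(320.9,253.3),(315.6,197.3),(354.5,192.5),(293.5,197.1),(312.4,241.1)])
us=np.array([(240.75,273.75),(261.75,304.25),(264.5,326.5),(337.75,292.5),(352.5,209.5),(362.75,226.5),(385.75,248.75)])
f=lambda p:np.r_[(model(p)[0]-ut).ravel(),(model(p)[1]-us).ravel()]
r=least_squares(f,[.6,.1,0,.09,1.9],loss='soft_l1'); print(r.x.round(4)); print(f(r.x).reshape(-1,2).round(1))
p=r.x
print('lid_end',tin2w(p,(.09+p[3],0,.0535)),'pivot',tin2w(p,(.097,.052,.053)),'stud',tin2w(p,catchpt(p[4],.09,.06)))
print('jar',ray(ct,[(281,325)],[.07]),ray(cs,[(235,265)],[.0]),'cap',ray(ct,[(415,295)],[.05]),'awl',ray(ct,[(391,183),(418,234)],[.005,.01]))
print('small tin',ray(ct,[(222,167),(249,192),(258,182),(292,146)],[.05,.05,.05,.05]))
E
```

```text
[0.4189 0.0959 0.1    0.092  1.867 ]
[[-0.4 -0.2]
 [ 0.   0.4]
 [-0.1 -1. ]
 [-1.9 -0.7]
 [-0.2 -0.2]
 [-0.3  0.2]
 [-0.3 -0. ]
 [-0.1  0. ]
 [-0.4  0.2]
 [-0.7  1.9]
 [-0.3  1.3]
 [ 1.   0.8]
 [ 0.5 -0.1]
 [-0.3 -0.3]
 [ 0.4  1.1]]
lid_end [[0.59996139 0.11403693 0.0535    ]] pivot [[0.51020483 0.15729461 0.053     ]] stud [[0.59323282 0.1920272  0.06      ]]
jar [[0.35620836 0.21474033 0.07      ]] [[0.34811394 0.2130901  0.        ]] cap [[ 0.40857864 -0.03055096  0.05      ]] awl [[ 0.63678482  0.00080202  0.005     ]
 [ 0.53115517 -0.04752793  0.01      ]]
small tin [[0.6617537  0.33157353 0.05      ]
 [0.61023589 0.27804635 0.05      ]
 [0.62982178 0.26091462 0.05      ]
 [0.70147909 0.19533079 0.05      ]]
```

```bash
cat >> h.py <<'E'
from scipy.spatial.transform import Rotation as R
def tool():
    s=read_state(); q=s['tool_rot']; return s,R.from_quat([q[1],q[2],q[3],q[0]])
def go(w,yaw=None):
    """shift to world target w in tool axes; yaw of tool z"""
    s,r=tool(); d=np.array(w)-s['tcp_pos']
    print('t',round(s['clock'],2),'tcp',s['tcp_pos'].round(4),'F',s['ft_force'].round(2),'open',round(s['opening'],3))
    print('shift tool',r.inv().apply(d).round(4),'world',d.round(4))
E
python3 - <<'E'
from h import *
s,r=tool(); print(r.as_matrix().round(3)); p=[.4189,.0959,.1]
go([.70,.124,.2])
E
```

```text
[[-0.     0.414  0.91 ]
 [-0.001  0.91  -0.414]
 [-1.    -0.001 -0.   ]]
t 0.1 tcp [0.2896 0.6369 0.2244] F [ 0.17  0.63 -0.35] open 0.999
shift tool [ 0.0246 -0.297   0.5859] world [ 0.4104 -0.5129 -0.0244]
```

```bash
python3 -m pendant '[{"rx":-0.132,"jaw":0},{"rx":-0.132,"jaw":0},{"rx":-0.132,"jaw":0},{"rx":-0.131,"jaw":0},{"jaw":0}]' 10; python3 - <<'E'
from h import *
p=[.4189,.0959,.1]
w=tin2w(p,(.235,0,.2))[0]; print(w); go(w); s,r=tool(); print(r.as_matrix().round(3)); print(s['q'].round(2))
E
```

```text
[0.65272598 0.11936085 0.2       ]
t 0.1 tcp [0.2896 0.6369 0.2244] F [ 0.17  0.63 -0.35] open 0.999
shift tool [ 0.0247 -0.3208  0.5448] world [ 0.3631 -0.5175 -0.0244]
[[-0.     0.414  0.91 ]
 [-0.001  0.91  -0.414]
 [-1.    -0.001 -0.   ]]
[ 1.11  0.38  1.73  0.    1.03 -0.03]schema error: expected keys x, y, z, rx, ry, rz, jaw
```

```bash
python3 -m pendant '[{"x":0,"y":0,"z":0,"rx":-0.132,"ry":0,"rz":0,"jaw":0},{"x":0,"y":0,"z":0,"rx":-0.132,"ry":0,"rz":0,"jaw":0},{"x":0,"y":0,"z":0,"rx":-0.132,"ry":0,"rz":0,"jaw":0},{"x":0,"y":0,"z":0,"rx":-0.131,"ry":0,"rz":0,"jaw":0}]' 10; python3 - <<'E'
from h import *
p=[.4189,.0959,.1]
w=tin2w(p,(.235,0,.2))[0]; print(w); go(w); s,r=tool(); print(r.as_matrix().round(3)); print(s['q'].round(2))
E
```

```text
clock: 0.5
tcp_pos: [0.2896, 0.637, 0.2246]
tool_rot: [0.706, -0.038, 0.706, 0.037]
ft_force: [-0.1, -0.4, 0.5]
opening: 0.678
[0.65272598 0.11936085 0.2       ]
t 0.5 tcp [0.2896 0.637  0.2246] F [-0.12 -0.35  0.46] open 0.678
shift tool [ 0.0247 -0.553   0.3065] world [ 0.3631 -0.5176 -0.0246]
[[-0.    -0.105  0.994]
 [-0.001  0.994  0.105]
 [-1.    -0.001 -0.   ]]
[ 1.11  0.38  1.73  0.    1.03 -0.57]
```

```bash

python3 -m pendant '[{"x":0,"y":-0.0395,"z":0.0219,"rx":0,"ry":0,"rz":0,"jaw":0},{"x":0,"y":-0.0395,"z":0.0219,"rx":0,"ry":0,"rz":0,"jaw":0},{"x":0,"y":-0.0395,"z":0.0219,"rx":0,"ry":0,"rz":0,"jaw":0},{"x":0,"y":-0.0395,"z":0.0219,"rx":0,"ry":0,"rz":0,"jaw":0},{"x":0,"y":-0.0395,"z":0.0219,"rx":0,"ry":0,"rz":0,"jaw":0}]'
python3 -m pendant '[{"x":0,"y":-0.0395,"z":0.0219,"rx":0,"ry":0,"rz":0,"jaw":0},{"x":0,"y":-0.0395,"z":0.0219,"rx":0,"ry":0,"rz":0,"jaw":0},{"x":0,"y":-0.0395,"z":0.0219,"rx":0,"ry":0,"rz":0,"jaw":0},{"x":0,"y":-0.0395,"z":0.0219,"rx":0,"ry":0,"rz":0,"jaw":0},{"x":0,"y":-0.0395,"z":0.0219,"rx":0,"ry":0,"rz":0,"jaw":0}]'
python3 -m pendant '[{"x":0,"y":-0.0395,"z":0.0219,"rx":0,"ry":0,"rz":0,"jaw":0},{"x":0,"y":-0.0395,"z":0.0219,"rx":0,"ry":0,"rz":0,"jaw":0},{"x":0,"y":-0.0395,"z":0.0219,"rx":0,"ry":0,"rz":0,"jaw":0},{"x":0,"y":-0.0395,"z":0.0219,"rx":0,"ry":0,"rz":0,"jaw":0},{"x":0,"y":0,"z":0,"rx":0,"ry":0,"rz":0,"jaw":0}]'
python3 - <<'E'
from h import *
p=[.4189,.0959,.1]
w=tin2w(p,(.235,0,.057))[0]; go(w); s,r=tool(); print(r.as_matrix().round(3)); print(s['q'].round(2))
im=read_camera('wrist'); cv2.imwrite('pics/w1.png',im)
im=read_camera('side'); cv2.imwrite('pics/s1.png',im)
E
```

```text
clock: 1.0
tcp_pos: [0.4191, 0.45, 0.2247]
tool_rot: [0.706, -0.036, 0.706, 0.035]
ft_force: [0.6, 1.6, 0.0]
opening: 0.24
clock: 1.5
tcp_pos: [0.5478, 0.2644, 0.2248]
tool_rot: [0.706, -0.035, 0.706, 0.035]
ft_force: [0.3, 1.0, 0.9]
opening: 0.004
clock: 2.0
tcp_pos: [0.6523, 0.1139, 0.2247]
tool_rot: [0.706, -0.034, 0.706, 0.034]
ft_force: [-0.7, 0.1, -0.3]
opening: 0.007
t 2.0 tcp [0.6523 0.1139 0.2247] F [-0.72  0.1  -0.3 ] open 0.007
shift tool [0.1677 0.0055 0.0008] world [ 0.0004  0.0055 -0.1677]
[[ 0.001 -0.097  0.995]
 [-0.     0.995  0.097]
 [-1.    -0.001  0.   ]]
[ 0.14  0.32  1.81 -0.    1.01 -1.53]
```

View pics/w1.png

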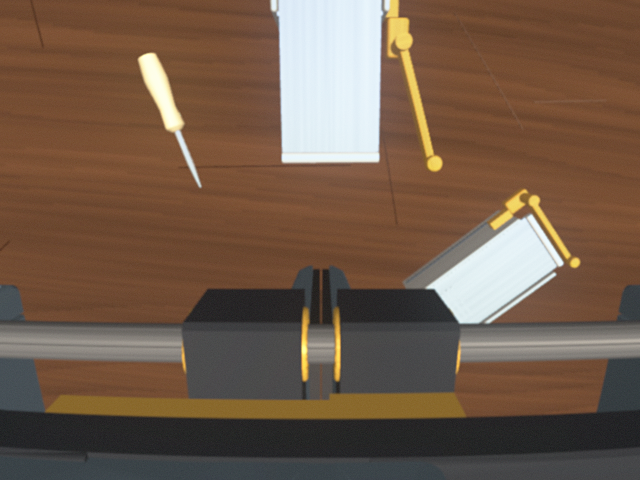

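View pics/s1.png

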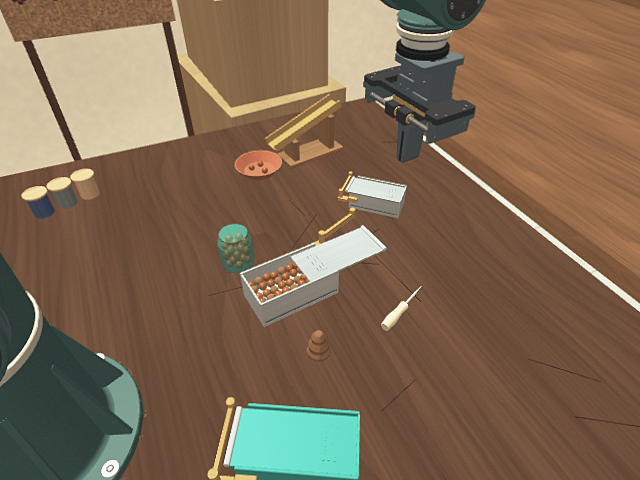

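```bash
python3 - <<'E'
from h import *
c=calibration('wrist')
P=ray(c,[(283,162),(379,160),(434,163),(403,41)],[.0535,.0535,.069,.062])
print(P.round(4)); p=[.4189,.0959,.1]
print(tin2w(p,[(.182,-.037,.0535),(.182,.037,.0535),catchpt(1.867,.09,.069),catchpt(1.867,0,.062)]).round(4))
E
```

```text
[[0.6018 0.0837 0.0535]
 [0.5929 0.1575 0.0535]
 [0.5902 0.1963 0.069 ]
 [0.5069 0.1628 0.062 ]]
[[0.6037 0.0773 0.0535]
 [0.5963 0.1509 0.0535]
 [0.5933 0.1921 0.069 ]
 [0.5102 0.1573 0.062 ]]
```

```bash
python3 - <<'E'
from h import *
c=calibration('wrist')
print(ray(c,[(405,283),(460,323)],[.045,.045]).round(4), ray(c,[(405,283)],[.0]).round(4))
print(proj(c,[tool()[0]['tcp_pos']-[0,0,.011]]))
E
```

```text
[[0.6934 0.1945 0.045 ]
 [0.7259 0.2491 0.045 ]] [[0.7084 0.2057 0.    ]]
[[319.02183453 303.90610703]]
```

```bash

python3 -m pendant '[{"x":0.042,"y":0.002,"z":0,"rx":0,"ry":0,"rz":0,"jaw":0},{"x":0.042,"y":0.002,"z":0,"rx":0,"ry":0,"rz":0,"jaw":0},{"x":0.042,"y":0.002,"z":0,"rx":0,"ry":0,"rz":0,"jaw":0},{"x":0.042,"y":0.002,"z":0,"rx":0,"ry":0,"rz":0,"jaw":0},{"x":0,"y":0,"z":0,"rx":0,"ry":0,"rz":0,"jaw":0}]'
python3 - <<'E'
from h import *
p=[.4189,.0959,.1]
w=tin2w(p,(.182+.016,0,.056))[0]; go(w); w=tin2w(p,(.09+.016,0,.056))[0]; go(w);s,r=tool(); print(r.as_matrix().round(3))
im=read_camera('side'); crop(im,220,100,240,200,3,'pics/s2.png')
E
```

```text
clock: 2.6
tcp_pos: [0.645, 0.1264, 0.0518]
tool_rot: [0.703, -0.036, 0.709, 0.036]
ft_force: [-1.6, -0.9, -0.8]
opening: 0.006
t 2.6 tcp [0.645  0.1264 0.0518] F [-1.57 -0.86 -0.84] open 0.006
shift tool [-0.0039 -0.0077 -0.0301] world [-0.0291 -0.0107  0.0042]
t 2.6 tcp [0.645  0.1264 0.0518] F [-1.57 -0.86 -0.84] open 0.006
shift tool [-0.0031 -0.0076 -0.1221] world [-0.1206 -0.0199  0.0042]
[[-0.009 -0.102  0.995]
 [-0.001  0.995  0.101]
 [-1.    -0.    -0.009]]
```

View pics/s2.png

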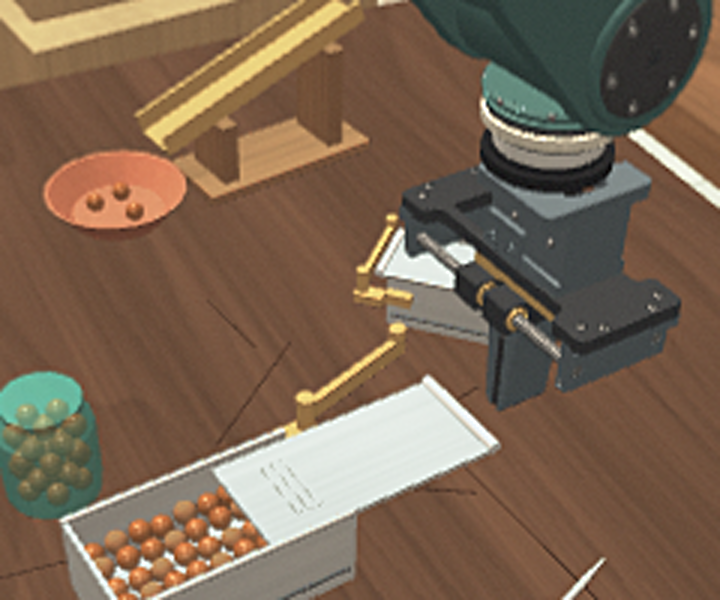

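```bash

python3 - <<'E'
from h import *
p=[.4189,.0959,.1]
s,r=tool()
go(tin2w(p,(.182+.016,0,.056))[0]); print(r.as_matrix().round(3))
c=calibration('side')
t=s['tcp_pos']; 
for dz in(-.016,.016):
  for dy in (-.0135,.0135):
    print(dz,dy,proj(c,[t+r.apply([.011,dy,dz])]), (proj(c,[t+r.apply([.011,dy,dz])])-[220,100])*3)
E
```

```text
t 2.65 tcp [0.6471 0.1265 0.0551] F [ 0.02  0.45 -0.02] open 0.002
shift tool [-0.0007 -0.0076 -0.0321] world [-0.0312 -0.0108  0.0009]
[[-0.005 -0.101  0.995]
 [-0.001  0.995  0.101]
 [-1.    -0.    -0.005]]
-0.016 -0.0135 [[390.25664296 237.52675616]] [[510.76992888 412.58026848]]
-0.016 0.0135 [[381.87299577 229.68372611]] [[485.61898731 389.05117834]]
0.016 -0.0135 [[403.44568387 231.89240295]] [[550.3370516  395.67720885]]
0.016 0.0135 [[394.91939647 224.25826324]] [[524.75818941 372.77478973]]
```

```bash

python3 -m pendant '[{"x":0,"y":-0.001,"z":-0.01,"rx":0,"ry":0,"rz":0,"jaw":0},{"x":0,"y":-0.001,"z":-0.01,"rx":0,"ry":0,"rz":0,"jaw":0},{"x":0,"y":-0.001,"z":-0.008,"rx":0,"ry":0,"rz":0,"jaw":0},{"x":0,"y":0,"z":-0.008,"rx":0,"ry":0,"rz":0,"jaw":0},{"x":0,"y":0,"z":-0.008,"rx":0,"ry":0,"rz":0,"jaw":0}]'
python3 - <<'E'
from h import *
p=[.4189,.0959,.1]
go(tin2w(p,(.09+.016,0,.056))[0])
im=read_camera('side'); crop(im,220,100,240,200,3,'pics/s3.png')
E
```

```text
clock: 3.15
tcp_pos: [0.6057, 0.1182, 0.0579]
tool_rot: [0.707, -0.035, 0.706, 0.035]
ft_force: [0.8, 0.6, 1.0]
opening: 0.004
t 3.15 tcp [0.6057 0.1182 0.0579] F [0.83 0.63 1.  ] open 0.004
shift tool [ 0.0017 -0.0035 -0.0821] world [-0.0814 -0.0117 -0.0019]
```

View pics/s3.png

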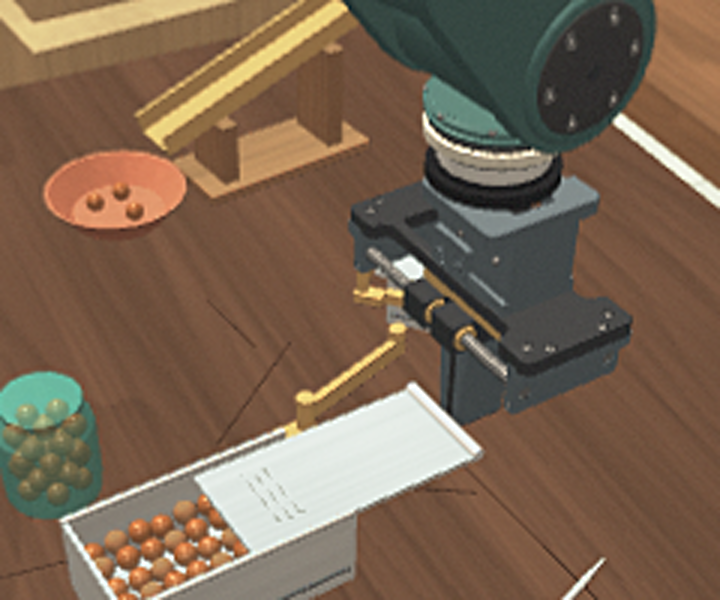

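```bash

python3 -m pendant '[{"x":0.002,"y":0,"z":-0.01,"rx":0,"ry":0,"rz":0,"jaw":0},{"x":0,"y":0,"z":-0.01,"rx":0,"ry":0,"rz":0,"jaw":0},{"x":0,"y":0,"z":-0.01,"rx":0,"ry":0,"rz":0,"jaw":0},{"x":0,"y":0,"z":-0.01,"rx":0,"ry":0,"rz":0,"jaw":0},{"x":0,"y":0,"z":-0.01,"rx":0,"ry":0,"rz":0,"jaw":0}]'
python3 -m pendant '[{"x":0,"y":0,"z":-0.007,"rx":0,"ry":0,"rz":0,"jaw":0},{"x":0,"y":0,"z":-0.005,"rx":0,"ry":0,"rz":0,"jaw":0}]'
python3 - <<'E'
from h import *
p=[.4189,.0959,.1]
go(tin2w(p,(.09+.016,0,.056))[0])
im=read_camera('side'); crop(im,220,150,200,180,3.5,'pics/s4.png')
im=read_camera('top'); crop(im,270,180,130,160,3.7,'pics/t4.png')
E
```

```text
clock: 3.7
tcp_pos: [0.5551, 0.1131, 0.0548]
tool_rot: [0.706, -0.035, 0.706, 0.035]
ft_force: [1.6, 0.1, 0.2]
opening: 0.004
clock: 3.9
tcp_pos: [0.5434, 0.1119, 0.0549]
tool_rot: [0.706, -0.035, 0.706, 0.035]
ft_force: [2.3, -0.8, -1.3]
opening: 0.006
t 3.9 tcp [0.5434 0.1119 0.0549] F [ 2.3  -0.84 -1.29] open 0.006
shift tool [-0.0011 -0.0035 -0.0195] world [-0.0191 -0.0055  0.0011]
```

View pics/s4.png

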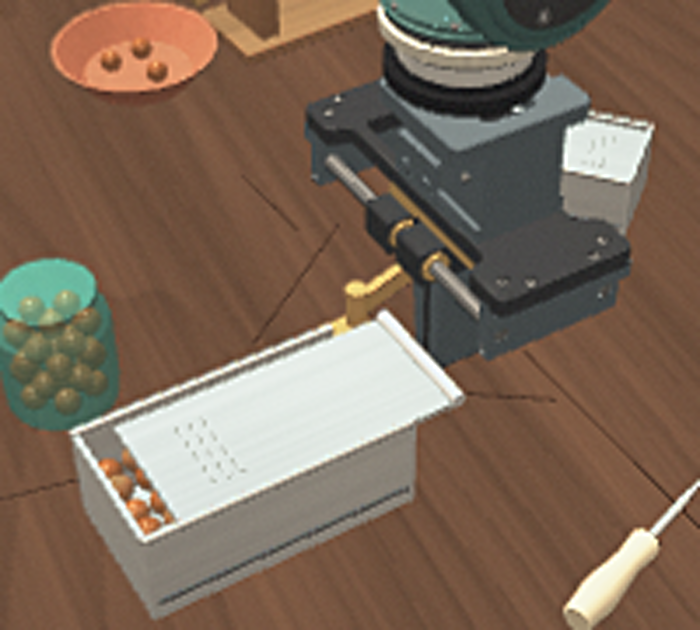

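View pics/t4.png

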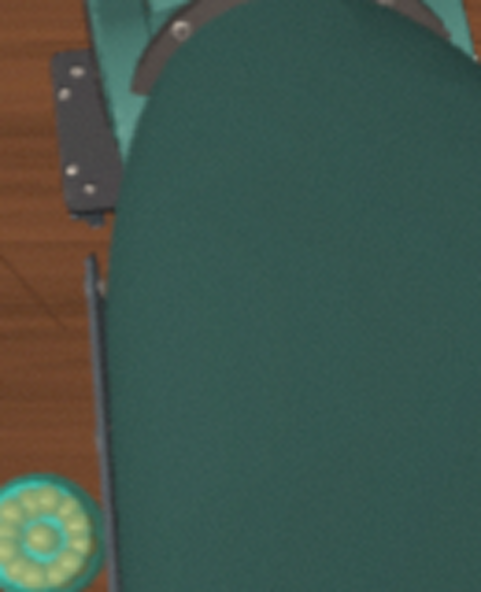

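```bash

cat >> h.py <<'E'
def lid_from_side(a,b,p=(.4189,.0959,.1)):
    c=calibration('side')
    f=lambda l:(proj(c,tin2w(p,[(.086+l[0],.037,.0575),(.088+l[0],-.037,.0535)]))-np.array([a,b])).ravel()
    r=least_squares(f,[.05]); return r.x,r.fun.round(1)
E
python3 - <<'E'
from h import *
print(lid_from_side((362.75,226.5),(385.75,248.75)))
print(lid_from_side((328.9,240),(352,264.3)))
E
```

```text
(array([0.09229063]), array([-0.2, -0.4,  0.5,  1. ]))
(array([0.01660812]), array([ 0.3, -0.3, -0.1,  0.6]))
```

```bash

python3 -m pendant '[{"x":0,"y":0,"z":-0.004,"rx":0,"ry":0,"rz":0,"jaw":0},{"x":0,"y":0,"z":-0.004,"rx":0,"ry":0,"rz":0,"jaw":0},{"x":0,"y":0,"z":-0.003,"rx":0,"ry":0,"rz":0,"jaw":0},{"x":0,"y":0,"z":-0.001,"rx":0,"ry":0,"rz":0,"jaw":0}]'
python3 -m pendant '[{"x":0,"y":0,"z":-0.001,"rx":0,"ry":0,"rz":0,"jaw":0}]'
python3 -m pendant '[{"x":0,"y":0,"z":-0.001,"rx":0,"ry":0,"rz":0,"jaw":0}]'
python3 - <<'E'
from h import *
p=[.4189,.0959,.1]
go(tin2w(p,(.09+.016,0,.056))[0])
im=read_camera('side'); crop(im,220,220,160,120,5,'pics/s5.png')
E
```

```text
clock: 4.4
tcp_pos: [0.532, 0.1108, 0.055]
tool_rot: [0.706, -0.035, 0.706, 0.035]
ft_force: [1.1, 0.6, 0.8]
opening: 0.007
clock: 4.5
tcp_pos: [0.5313, 0.1107, 0.055]
tool_rot: [0.706, -0.035, 0.706, 0.035]
ft_force: [2.1, 0.9, 0.7]
opening: 0.006
clock: 4.6
tcp_pos: [0.5303, 0.1106, 0.055]
tool_rot: [0.706, -0.035, 0.706, 0.035]
ft_force: [0.8, -0.8, -0.0]
opening: 0.004
t 4.6 tcp [0.5303 0.1106 0.055 ] F [ 0.78 -0.77 -0.  ] open 0.004
shift tool [-0.001  -0.0035 -0.0063] world [-0.0059 -0.0042  0.001 ]
```

View pics/s5.png

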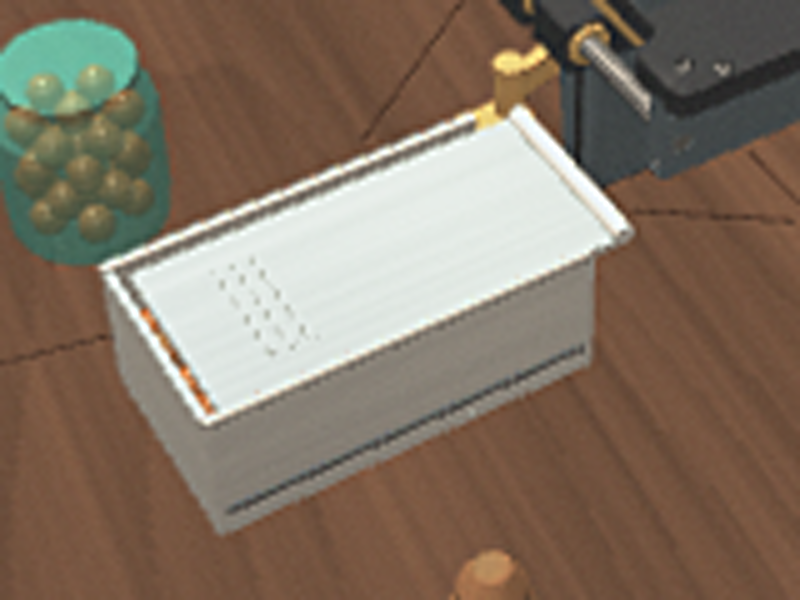

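```bash

python3 -m pendant '[{"x":0,"y":0,"z":-0.001,"rx":0,"ry":0,"rz":0,"jaw":0},{"x":0,"y":0,"z":-0.001,"rx":0,"ry":0,"rz":0,"jaw":0}]' | grep -E "tcp|ft"
python3 -m pendant '[{"x":0,"y":0,"z":-0.001,"rx":0,"ry":0,"rz":0,"jaw":0}]'| grep -E "tcp|ft"
python3 -m pendant '[{"x":0,"y":0,"z":0,"rx":0,"ry":0,"rz":0,"jaw":0}]'| grep -E "tcp|ft"
python3 - <<'E'
from h import *
im=read_camera('side'); crop(im,220,220,160,120,5,'pics/s6.png')
E
```

```text
tcp_pos: [0.5283, 0.1104, 0.055]
ft_force: [0.7, 0.3, 1.1]
tcp_pos: [0.5272, 0.1103, 0.0549]
ft_force: [1.0, -0.6, -0.1]
tcp_pos: [0.5271, 0.1103, 0.0549]
ft_force: [0.9, 0.4, 0.9]
```

View pics/s6.png

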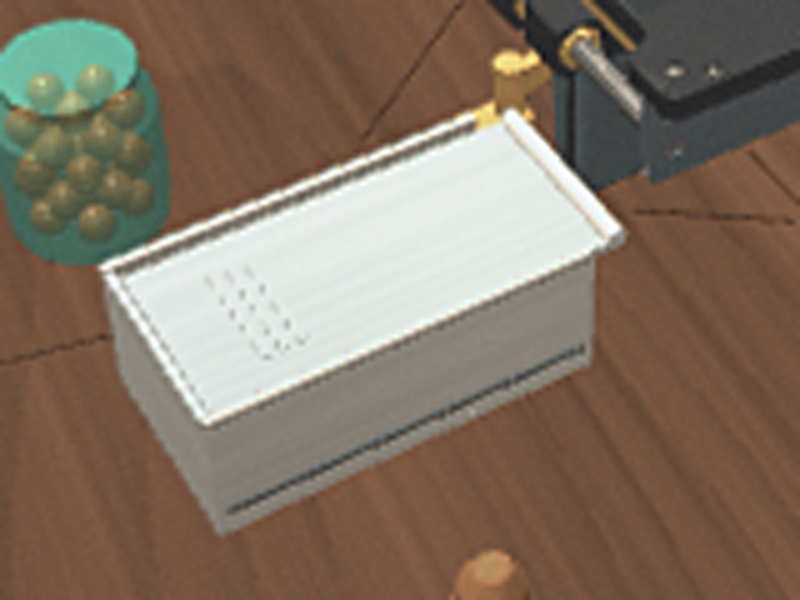

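```bash

for i in 1; do
python3 -m pendant '[{"x":0,"y":0,"z":-0.001,"rx":0,"ry":0,"rz":0,"jaw":0},{"x":0,"y":0,"z":0,"rx":0,"ry":0,"rz":0,"jaw":0}]' | grep -E "tcp|ft"
done
python3 -m pendant '[{"x":0,"y":0,"z":-0.001,"rx":0,"ry":0,"rz":0,"jaw":0},{"x":0,"y":0,"z":0,"rx":0,"ry":0,"rz":0,"jaw":0}]' | grep -E "tcp|ft"
python3 - <<'E'
from h import *
im=read_camera('side'); crop(im,220,220,160,120,5,'pics/s7.png'); print(read_state()['ft_force'])
E
```

```text
tcp_pos: [0.5262, 0.1102, 0.0549]
ft_force: [0.7, 0.5, 0.8]
tcp_pos: [0.5252, 0.1101, 0.055]
ft_force: [1.1, 0.2, 1.1]
[ 1.4855477 -0.2839945 -0.1438181]
```

View pics/s7.png

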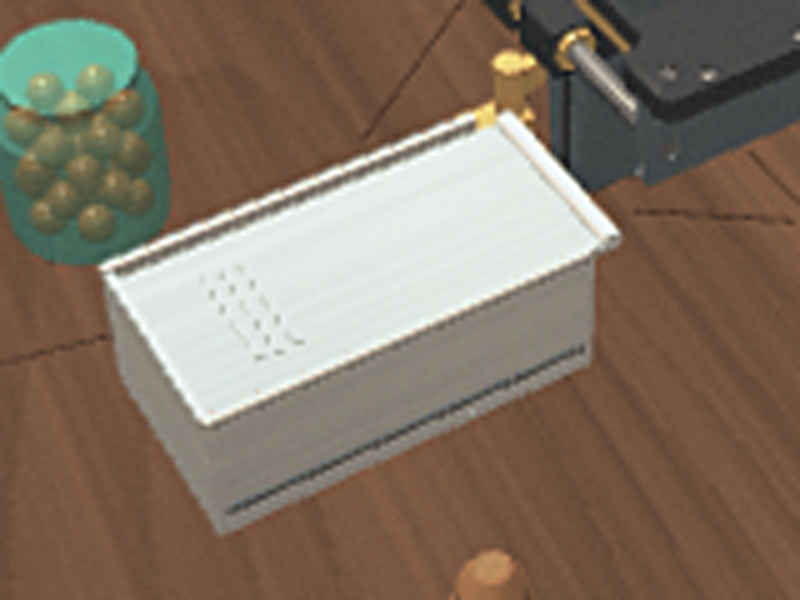

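Front gap gone from view; the lid still slides at ~1.2 N, so continue in 1 mm steps until the force rises.

```bash

python3 -m pendant '[{"x":0,"y":0,"z":-0.001,"rx":0,"ry":0,"rz":0,"jaw":0},{"x":0,"y":0,"z":0,"rx":0,"ry":0,"rz":0,"jaw":0}]' | grep -E "tcp|ft"
python3 - <<'E'
from h import *
print(np.mean([(read_camera('side'),read_state()['ft_force'])[1] for _ in range(4)],0).round(2))
E
```

```text
tcp_pos: [0.5247, 0.1101, 0.0551]
ft_force: [5.3, 0.8, -1.5]
[ 4.38  0.56 -1.63]
```

```bash

python3 -m pendant '[{"x":0,"y":0,"z":0.005,"rx":0,"ry":0,"rz":0,"jaw":0},{"x":0,"y":0,"z":0.02,"rx":0,"ry":0,"rz":0,"jaw":0},{"x":-0.03,"y":0,"z":0.03,"rx":0,"ry":0,"rz":0,"jaw":0},{"x":-0.04,"y":0,"z":0.04,"rx":0,"ry":0,"rz":0,"jaw":0},{"x":-0.03,"y":0,"z":0.03,"rx":0,"ry":0,"rz":0,"jaw":0}]'
python3 -m pendant '[{"x":0,"y":0,"z":0,"rx":0,"ry":0,"rz":0,"jaw":0}]'
python3 - <<'E'
from h import *
im=read_camera('side'); crop(im,220,190,190,150,4,'pics/s8.png')
im=read_camera('wrist'); cv2.imwrite('pics/w8.png',im); c=calibration('wrist'); import pickle; pickle.dump(c,open('c8.pkl','wb'))
E
```

```text
clock: 6.45
tcp_pos: [0.6452, 0.1222, 0.1518]
tool_rot: [0.706, -0.035, 0.707, 0.035]
ft_force: [-0.3, -0.1, 0.4]
opening: 0.004
clock: 6.55
tcp_pos: [0.6491, 0.1226, 0.1548]
tool_rot: [0.709, -0.035, 0.704, 0.036]
ft_force: [-0.2, 0.3, -0.2]
opening: 0.004
```

View pics/s8.png

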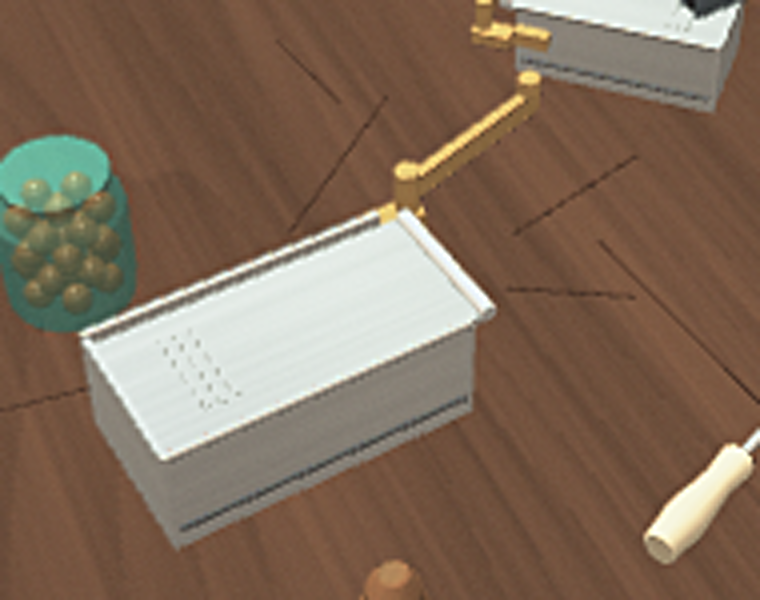

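View pics/w8.png

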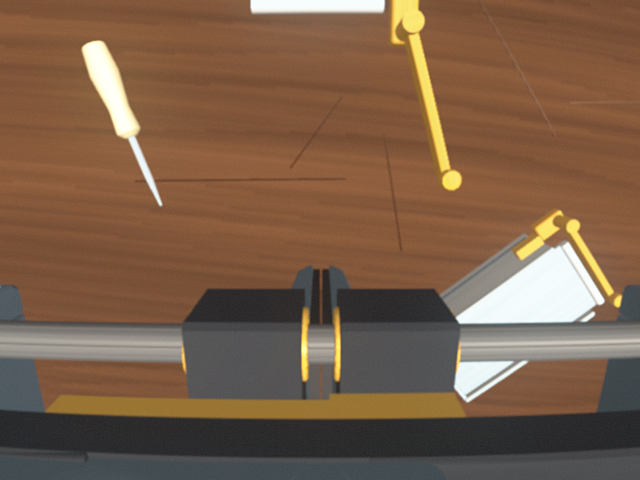

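```bash

cat >> h.py <<'E'
p0=(.4189,.0959,.1)
def tcp_for(a,m=0,r=.06,z=.057):
    h=.016*abs(np.cos(a))+.0135*abs(np.sin(a))+.003+m
    return tin2w(p0,[.097+r*np.sin(a)+h*np.cos(a),.052-r*np.cos(a)+h*np.sin(a),z])[0]
E
python3 - <<'E'
from h import *
import pickle
c=pickle.load(open('c8.pkl','rb')); print(ray(c,[(452,180),(413,20)],[.069,.062]).round(4))
s,r=tool(); print(r.as_matrix().round(3))
go(tcp_for(1.867,.02,z=.155))
Rt=R.from_euler('z',.1).as_matrix()
A=[1.867,1.8,1.7,1.6,1.5,1.4,1.3,1.2,1.1,1,.9,.8,.7,.6,.5,.4,.3,.2,.1,0]
P=np.array([tcp_for(a) for a in A]); print(np.c_[A,P.round(4), np.r_[[[0,0,0]],np.diff(P,axis=0)@Rt].round(4)[:,[1,0]]])
E
```

```text
[[0.5898 0.1929 0.069 ]
 [0.506  0.1596 0.062 ]]
[[-0.001 -0.1    0.995]
 [-0.     0.995  0.1  ]
 [-1.     0.    -0.001]]
t 6.65 tcp [0.6439 0.122  0.1501] F [-0.58  0.06 -0.69] open 0.005
shift tool [-0.0048  0.1048 -0.0839] world [-0.0939  0.0959  0.0049]
[[ 1.867e+00  5.576e-01  1.995e-01  5.700e-02  0.000e+00  0.000e+00]
 [ 1.800e+00  5.606e-01  1.954e-01  5.700e-02 -4.300e-03  2.600e-03]
 [ 1.700e+00  5.645e-01  1.889e-01  5.700e-02 -6.900e-03  3.200e-03]
 [ 1.600e+00  5.675e-01  1.819e-01  5.700e-02 -7.300e-03  2.400e-03]
 [ 1.500e+00  5.697e-01  1.767e-01  5.700e-02 -5.400e-03  1.600e-03]
 [ 1.400e+00  5.714e-01  1.721e-01  5.700e-02 -4.800e-03  1.300e-03]
 [ 1.300e+00  5.728e-01  1.671e-01  5.700e-02 -5.000e-03  9.000e-04]
 [ 1.200e+00  5.738e-01  1.619e-01  5.700e-02 -5.300e-03  4.000e-04]
 [ 1.100e+00  5.742e-01  1.564e-01  5.700e-02 -5.500e-03 -1.000e-04]
 [ 1.000e+00  5.741e-01  1.506e-01  5.700e-02 -5.700e-03 -7.000e-04]
 [ 9.000e-01  5.734e-01  1.447e-01  5.700e-02 -5.800e-03 -1.300e-03]
 [ 8.000e-01  5.720e-01  1.387e-01  5.700e-02 -5.800e-03 -2.000e-03]
 [ 7.000e-01  5.699e-01  1.327e-01  5.700e-02 -5.800e-03 -2.700e-03]
 [ 6.000e-01  5.671e-01  1.268e-01  5.700e-02 -5.600e-03 -3.400e-03]
 [ 5.000e-01  5.635e-01  1.211e-01  5.700e-02 -5.300e-03 -4.100e-03]
 [ 4.000e-01  5.592e-01  1.157e-01  5.700e-02 -4.900e-03 -4.900e-03]
 [ 3.000e-01  5.541e-01  1.107e-01  5.700e-02 -4.400e-03 -5.500e-03]
 [ 2.000e-01  5.484e-01  1.063e-01  5.700e-02 -3.800e-03 -6.200e-03]
 [ 1.000e-01  5.420e-01  1.025e-01  5.700e-02 -3.100e-03 -6.700e-03]
 [ 0.000e+00  5.351e-01  9.950e-02  5.700e-02 -2.300e-03 -7.200e-03]]
```

```bash

python3 -m pendant '[{"x":0,"y":0.026,"z":-0.021,"rx":0,"ry":0,"rz":0,"jaw":0},{"x":0,"y":0.026,"z":-0.021,"rx":0,"ry":0,"rz":0,"jaw":0},{"x":0,"y":0.026,"z":-0.021,"rx":0,"ry":0,"rz":0,"jaw":0},{"x":0,"y":0.027,"z":-0.021,"rx":0,"ry":0,"rz":0,"jaw":0},{"x":0,"y":0,"z":0,"rx":0,"ry":0,"rz":0,"jaw":0}]'
python3 - <<'E'
from h import *
im=read_camera('wrist'); cv2.imwrite('pics/w9.png',im)
go(tcp_for(1.867,.02,z=.057))
E
```

```text
clock: 7.15
tcp_pos: [0.5454, 0.2194, 0.1484]
tool_rot: [0.705, -0.037, 0.708, 0.036]
ft_force: [0.1, -0.7, -0.8]
opening: 0.004
t 7.2 tcp [0.547  0.2186 0.1487] F [-0.04  0.13 -0.62] open 0.005
shift tool [ 0.0917 -0.0009  0.0031] world [ 0.0029 -0.0007 -0.0917]
```

View pics/w9.png

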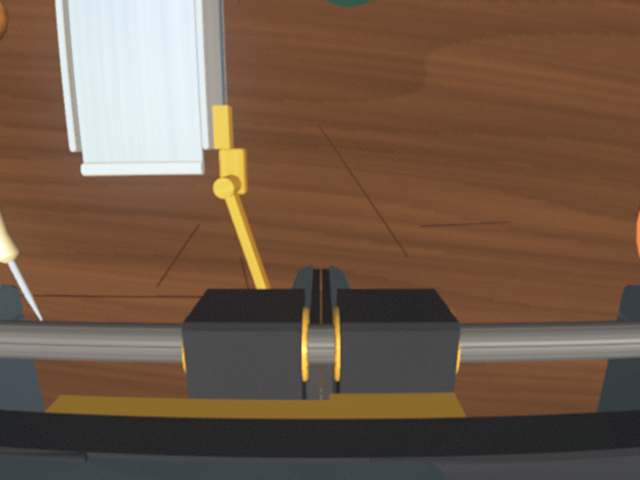

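```bash

python3 -m pendant '[{"x":0.025,"y":0,"z":0.001,"rx":0,"ry":0,"rz":0,"jaw":0},{"x":0.025,"y":0,"z":0.001,"rx":0,"ry":0,"rz":0,"jaw":0},{"x":0.022,"y":0,"z":0,"rx":0,"ry":0,"rz":0,"jaw":0},{"x":0.014,"y":0,"z":0,"rx":0,"ry":0,"rz":0,"jaw":0},{"x":0.004,"y":0,"z":0,"rx":0,"ry":0,"rz":0,"jaw":0}]'
python3 - <<'E'
from h import *
im=read_camera('side'); crop(im,220,130,190,150,4,'pics/s10.png')
go(tcp_for(1.867,.0,z=.057))
E
```

```text
clock: 7.7
tcp_pos: [0.5508, 0.2174, 0.0583]
tool_rot: [0.705, -0.036, 0.707, 0.035]
ft_force: [-0.7, 0.2, -1.0]
opening: 0.008
t 7.75 tcp [0.5512 0.2176 0.0588] F [-0.55  0.35  0.45] open 0.007
shift tool [ 0.0018 -0.0187  0.0046] world [ 0.0064 -0.0182 -0.0018]
```

View pics/s10.png

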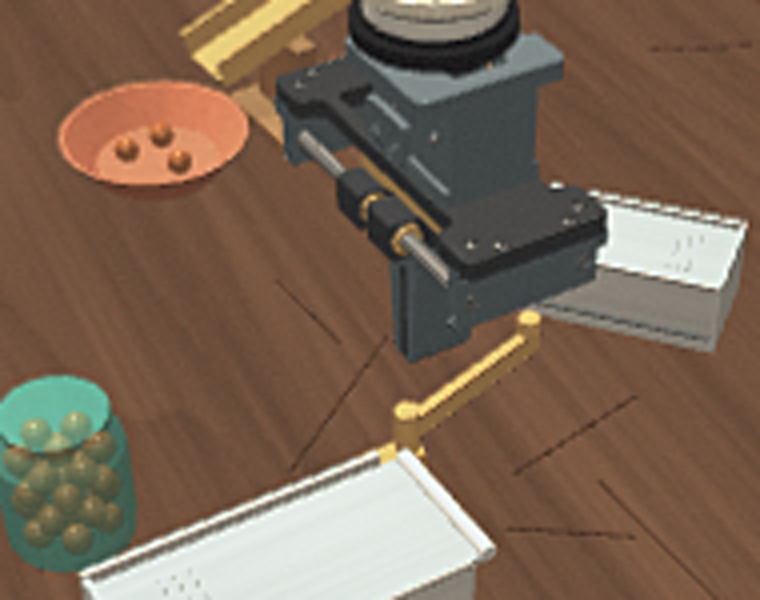

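```bash

python3 -m pendant '[{"x":0.002,"y":-0.005,"z":0.001,"rx":0,"ry":0,"rz":0,"jaw":0},{"x":0,"y":-0.007,"z":0.002,"rx":0,"ry":0,"rz":0,"jaw":0},{"x":0,"y":-0.007,"z":0.002,"rx":0,"ry":0,"rz":0,"jaw":0},{"x":0,"y":-0.004,"z":0.0025,"rx":0,"ry":0,"rz":0,"jaw":0},{"x":0,"y":-0.007,"z":0.003,"rx":0,"ry":0,"rz":0,"jaw":0}]'
python3 - <<'E'
from h import *
im=read_camera('side'); crop(im,220,130,190,150,4,'pics/s11.png')
go(tcp_for(1.6,.0,z=.057))
E
```

```text
clock: 8.25
tcp_pos: [0.5659, 0.1891, 0.0587]
tool_rot: [0.706, -0.035, 0.706, 0.035]
ft_force: [-0.5, 1.0, -0.5]
opening: 0.004
t 8.3 tcp [0.5663 0.1884 0.0586] F [ 0.15 -0.44  0.68] open 0.005
shift tool [ 0.0016 -0.0066  0.0006] world [ 0.0012 -0.0065 -0.0016]
```

View pics/s11.png

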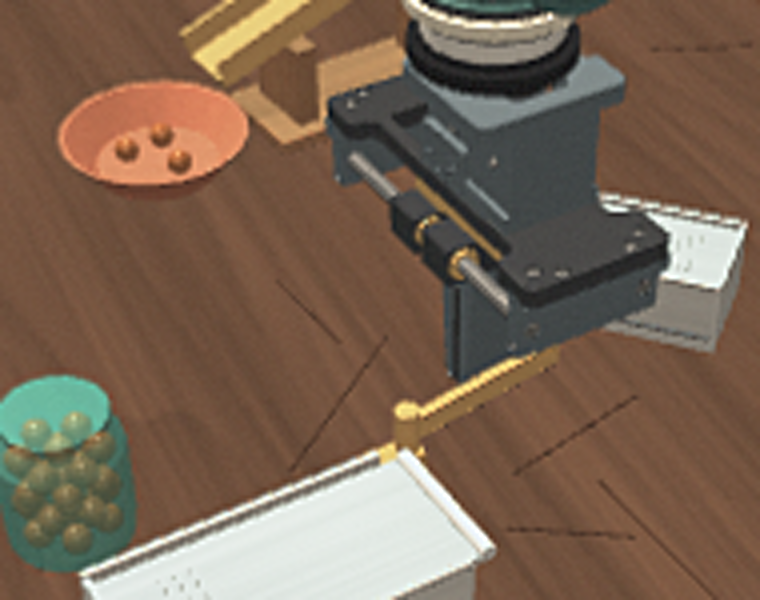

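```bash

python3 -m pendant '[{"x":0.001,"y":-0.0065,"z":0.0005,"rx":0,"ry":0,"rz":0,"jaw":0},{"x":0,"y":-0.0055,"z":0.0015,"rx":0,"ry":0,"rz":0,"jaw":0},{"x":0,"y":-0.005,"z":0.0015,"rx":0,"ry":0,"rz":0,"jaw":0},{"x":0,"y":-0.005,"z":0.001,"rx":0,"ry":0,"rz":0,"jaw":0},{"x":0,"y":-0.005,"z":0.0005,"rx":0,"ry":0,"rz":0,"jaw":0}]'
python3 - <<'E'
from h import *
im=read_camera('side'); crop(im,220,130,190,150,4,'pics/s12.png')
go(tcp_for(1.2,.0,z=.057))
E
```

```text
clock: 8.8
tcp_pos: [0.5732, 0.1628, 0.0573]
tool_rot: [0.706, -0.035, 0.706, 0.035]
ft_force: [0.1, 1.1, 0.0]
opening: 0.003
t 8.85 tcp [0.5733 0.1623 0.0573] F [ 0.43 -0.35  0.73] open 0.004
shift tool [ 0.0003 -0.0005  0.0004] world [ 0.0005 -0.0004 -0.0003]
```

View pics/s12.png

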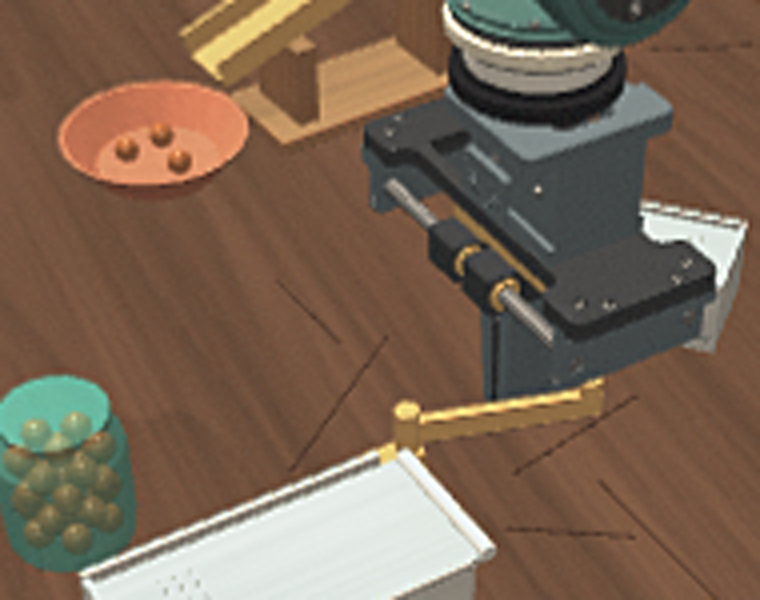

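Catch is following (bar now at about 1.2 rad, stud at crop (594,383)). Continue along the arc.

```bash

python3 -m pendant '[{"x":0,"y":-0.006,"z":0.0,"rx":0,"ry":0,"rz":0,"jaw":0},{"x":0,"y":-0.0055,"z":-0.0005,"rx":0,"ry":0,"rz":0,"jaw":0},{"x":0,"y":-0.006,"z":-0.001,"rx":0,"ry":0,"rz":0,"jaw":0},{"x":0,"y":-0.006,"z":-0.002,"rx":0,"ry":0,"rz":0,"jaw":0},{"x":0,"y":-0.006,"z":-0.0025,"rx":0,"ry":0,"rz":0,"jaw":0}]'
python3 - <<'E'
from h import *
go(tcp_for(.7,.0,z=.057))
E
python3 -m pendant '[{"x":0,"y":-0.0055,"z":-0.0035,"rx":0,"ry":0,"rz":0,"jaw":0},{"x":0,"y":-0.0055,"z":-0.004,"rx":0,"ry":0,"rz":0,"jaw":0},{"x":0,"y":-0.005,"z":-0.005,"rx":0,"ry":0,"rz":0,"jaw":0}]'
python3 - <<'E'
from h import *
im=read_camera('side'); crop(im,220,130,190,150,4,'pics/s13.png')
go(tcp_for(.4,.0,z=.057))
E
```

```text
clock: 9.35
tcp_pos: [0.57, 0.1327, 0.0573]
tool_rot: [0.706, -0.035, 0.706, 0.035]
ft_force: [0.7, 0.0, 0.1]
opening: 0.007
t 9.35 tcp [0.57   0.1327 0.0573] F [0.69 0.03 0.11] open 0.007
shift tool [ 0.0003  0.     -0.    ] world [-0.      0.     -0.0003]
clock: 9.65
tcp_pos: [0.5589, 0.1155, 0.0573]
tool_rot: [0.706, -0.035, 0.706, 0.035]
ft_force: [0.1, 0.7, 0.5]
opening: 0.005
t 9.7 tcp [0.5581 0.115  0.0571] F [ 0.69  0.33 -0.15] open 0.004
shift tool [0.0001 0.0006 0.0011] world [ 0.0011  0.0007 -0.0001]
```

View pics/s13.png

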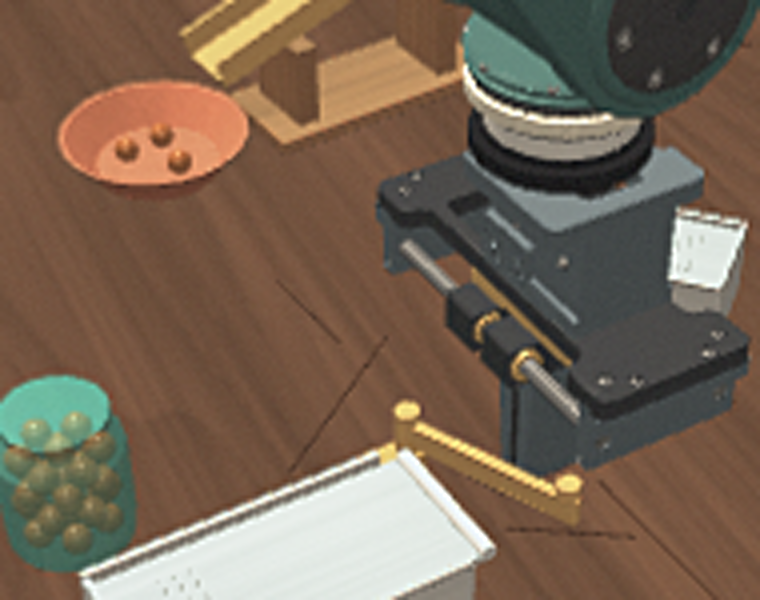

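```bash

python3 -m pendant '[{"x":0,"y":-0.0045,"z":-0.0045,"rx":0,"ry":0,"rz":0,"jaw":0},{"x":0,"y":-0.004,"z":-0.005,"rx":0,"ry":0,"rz":0,"jaw":0},{"x":0,"y":-0.003,"z":-0.005,"rx":0,"ry":0,"rz":0,"jaw":0},{"x":0,"y":-0.002,"z":-0.003,"rx":0,"ry":0,"rz":0,"jaw":0},{"x":0,"y":0,"z":-0.001,"rx":0,"ry":0,"rz":0,"jaw":0}]'
python3 - <<'E'
from h import *
im=read_camera('side'); crop(im,220,190,190,150,4,'pics/s14.png')
go(tcp_for(0,.0,z=.057))
E
```

```text
clock: 10.2
tcp_pos: [0.5418, 0.1005, 0.0573]
tool_rot: [0.706, -0.035, 0.706, 0.035]
ft_force: [0.8, -0.7, -0.9]
opening: 0.003
t 10.25 tcp [0.5419 0.1007 0.0573] F [-0.67  0.12  0.85] open 0.007
shift tool [ 0.0003 -0.0005 -0.0068] world [-0.0068 -0.0011 -0.0003]
```

View pics/s14.png

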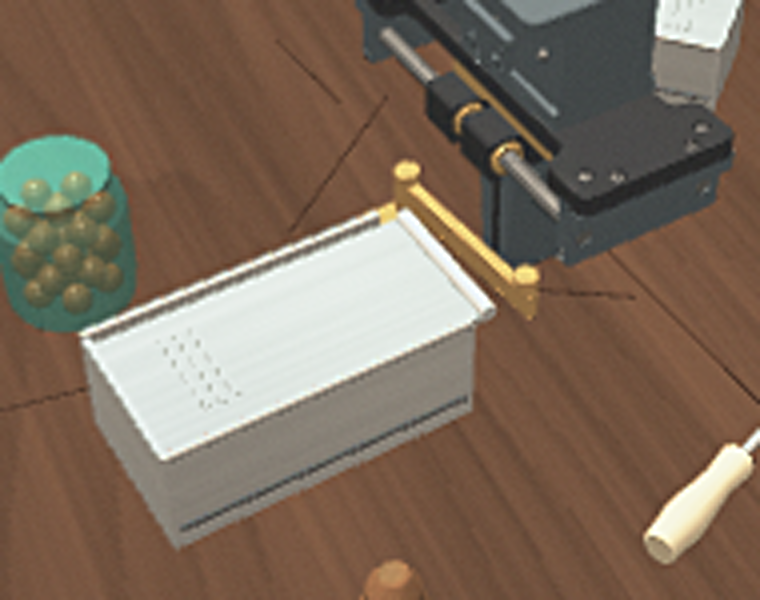

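```bash

python3 -m pendant '[{"x":0,"y":-0.001,"z":-0.002,"rx":0,"ry":0,"rz":0,"jaw":0},{"x":0,"y":0,"z":-0.0015,"rx":0,"ry":0,"rz":0,"jaw":0},{"x":0,"y":0,"z":-0.001,"rx":0,"ry":0,"rz":0,"jaw":0},{"x":0,"y":0,"z":0,"rx":0,"ry":0,"rz":0,"jaw":0}]' | grep -E "tcp|ft"
python3 -m pendant '[{"x":0,"y":0,"z":-0.001,"rx":0,"ry":0,"rz":0,"jaw":0},{"x":0,"y":0,"z":0,"rx":0,"ry":0,"rz":0,"jaw":0}]' | grep -E "tcp|ft"
python3 - <<'E'
from h import *
go(tcp_for(0,.0,z=.057)); im=read_camera('side'); crop(im,280,210,100,80,7,'pics/s15.png')
E
```

```text
tcp_pos: [0.5376, 0.0993, 0.0573]
ft_force: [-0.0, -0.6, -0.4]
tcp_pos: [0.5367, 0.0992, 0.0573]
ft_force: [-0.4, 0.1, 0.6]
t 10.85 tcp [0.5367 0.0992 0.0573] F [-0.35  0.09  0.63] open 0.01
shift tool [ 0.0003  0.0004 -0.0015] world [-0.0016  0.0003 -0.0003]
```

View pics/s15.png

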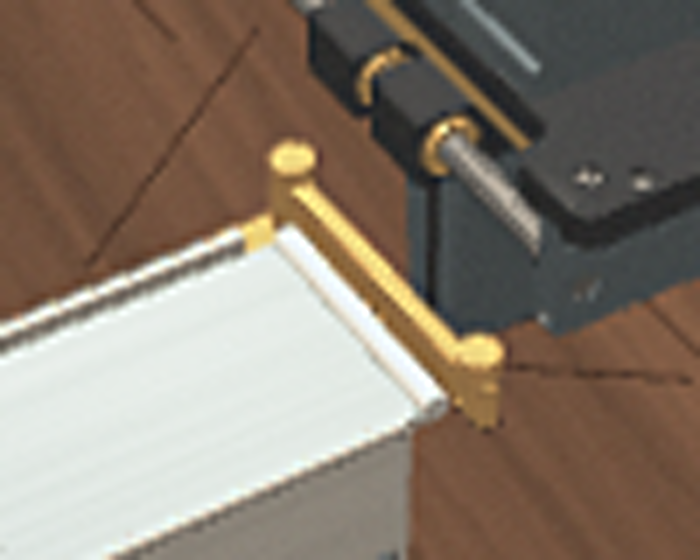

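Nearly parallel to the rail; 1 mm steps to the stop.

```bash

python3 -m pendant '[{"x":0,"y":0,"z":-0.001,"rx":0,"ry":0,"rz":0,"jaw":0},{"x":0,"y":0,"z":0,"rx":0,"ry":0,"rz":0,"jaw":0}]' | grep -E "tcp|ft"
python3 -m pendant '[{"x":0,"y":0,"z":-0.0005,"rx":0,"ry":0,"rz":0,"jaw":0},{"x":0,"y":0,"z":0,"rx":0,"ry":0,"rz":0,"jaw":0}]' | grep -E "tcp|ft"
python3 - <<'E'
from h import *
print(np.mean([(read_camera('side'),read_state()['ft_force'])[1] for _ in range(4)],0).round(2))
E
```

```text
tcp_pos: [0.536, 0.0991, 0.0574]
ft_force: [2.0, 0.3, -1.0]
tcp_pos: [0.5357, 0.0991, 0.0574]
ft_force: [2.4, -0.7, -1.9]
[ 4.35 -0.   -1.74]
```

```bash

python3 -m pendant '[{"x":0,"y":0,"z":0.005,"rx":0,"ry":0,"rz":0,"jaw":0},{"x":0,"y":0,"z":0.015,"rx":0,"ry":0,"rz":0,"jaw":0},{"x":-0.02,"y":0,"z":0.03,"rx":0,"ry":0,"rz":0,"jaw":0},{"x":-0.04,"y":0,"z":0.04,"rx":0,"ry":0,"rz":0,"jaw":0},{"x":-0.04,"y":0,"z":0.04,"rx":0,"ry":0,"rz":0,"jaw":0}]'
python3 -m pendant '[{"x":-0.04,"y":0,"z":0.04,"rx":0,"ry":0,"rz":0,"jaw":0},{"x":-0.03,"y":0,"z":0.02,"rx":0,"ry":0,"rz":0,"jaw":0},{"x":0,"y":0,"z":0,"rx":0,"ry":0,"rz":0,"jaw":0},{"x":0,"y":0,"z":0,"rx":0,"ry":0,"rz":0,"jaw":0}]'
python3 - <<'E'
from h import *
im=read_camera('side'); cv2.imwrite('pics/s16f.png',im); crop(im,230,210,130,120,5,'pics/s16.png')
im=read_camera('wrist'); cv2.imwrite('pics/w16.png',im)
im=read_camera('top'); cv2.imwrite('pics/t16.png',im)
E
```

```text
clock: 12.0
tcp_pos: [0.6568, 0.1113, 0.1489]
tool_rot: [0.706, -0.035, 0.707, 0.035]
ft_force: [0.7, -0.2, -1.0]
opening: 0.008
clock: 12.4
tcp_pos: [0.711, 0.1167, 0.2134]
tool_rot: [0.706, -0.035, 0.706, 0.035]
ft_force: [-0.0, 0.0, -1.3]
opening: 0.006
```

View pics/s16.png

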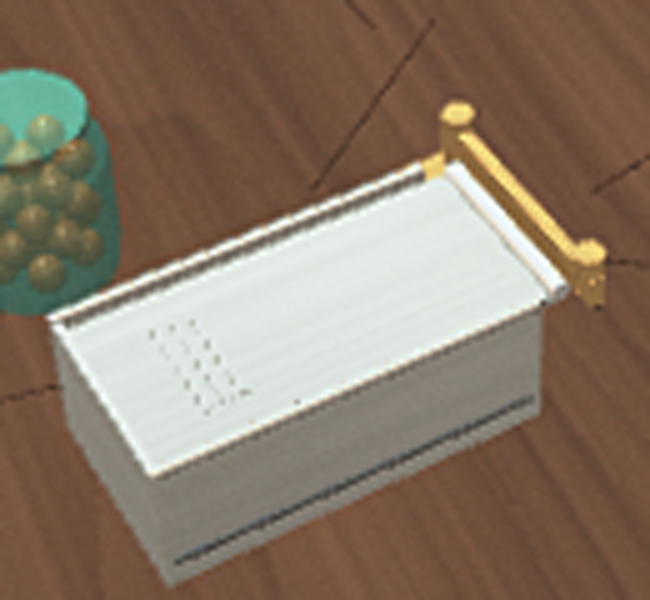

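View pics/w16.png

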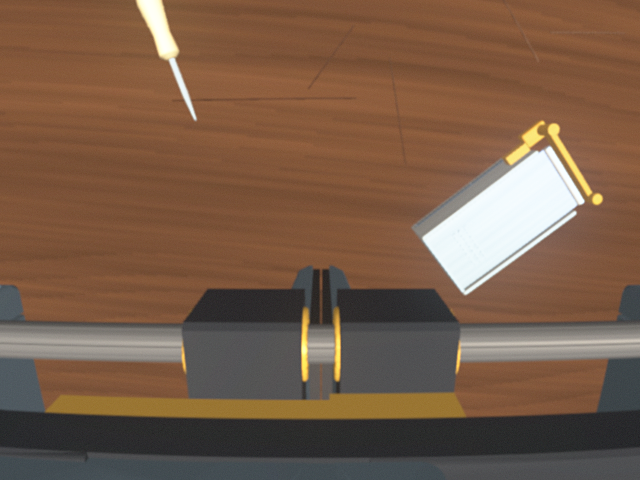

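View pics/s16f.png

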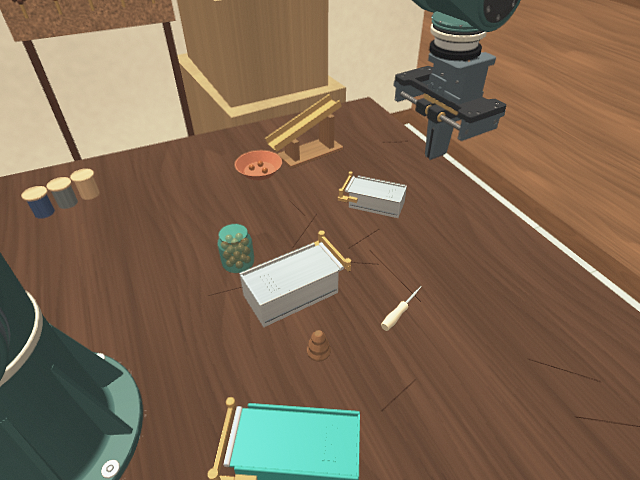

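```bash

python3 - <<'E'
from h import *
c=calibration('side')
f=lambda a:(proj(c,tin2w(p0,[catchpt(a[0],.09,.069)]))-[347.8,259.6]).ravel()
r=least_squares(f,[.1]);print('angle',r.x,r.fun)
for a in(0,.05,.1):print(a,proj(c,tin2w(p0,[catchpt(a,.09,.069)])))
print('pivot',proj(c,tin2w(p0,[catchpt(0,0,.062)])))
print(lid_from_side((230+455/5,210+166/5),(230+565/5,210+291/5)))
a=cv2.imread('pics/side0.png');b=cv2.imread('pics/s16f.png')
# tin shift via lower part of tin's near side / front
g=lambda i:np.float32(cv2.cvtColor(i,cv2.COLOR_BGR2GRAY))
for n,(x,y,w,h) in dict(tinlow=(235,285,110,45),jar=(212,220,45,55),cap=(300,325,35,40),awl=(375,280,55,55)).items():
    print(n,cv2.phaseCorrelate(g(a)[y:y+h,x:x+w].copy(),g(b)[y:y+h,x:x+w].copy()), np.abs(g(a)[y:y+h,x:x+w]-g(b)[y:y+h,x:x+w]).mean())
E
```

```text
angle [-0.01303795] [0.51392901 1.21654885]
0 [[348.87847036 260.57440955]]
0.05 [[350.99231983 259.59995709]]
0.1 [[353.02067253 258.55536   ]]
pivot [[322.5026208  234.44539524]]
(array([-0.00151102]), array([-0.1, -0.1,  0.3,  0.5]))
tinlow ((0.032712494683785565, -0.12853361714488187), 0.6369962296662507) 11.847475
jar ((0.47190506303609325, -0.16629732586291723), 0.7978715287314521) 3.7761617
cap ((0.08807246339987174, -0.07923781457940393), 0.9679113858275943) 2.285
awl ((-0.005911675457699772, 0.009681246018903522), 0.9971050315433079) 2.2277687
```

View pics/t16.png

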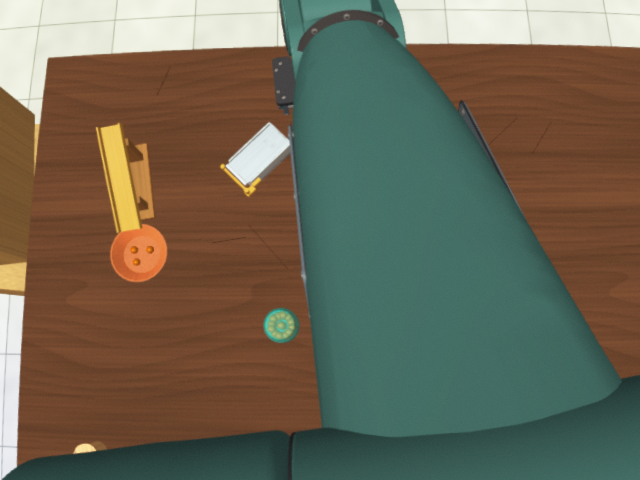

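```bash
python3 - <<'E'
from bench import *
print(read_state()['clock'], read_state()['ft_force']); print(finish_job())
E
```

```text
12.55 [0.29033314 0.1763451  0.26258728]
the job is handed in; nothing more can be done
None
```

I pushed the large silver tin's lid fully shut with closed fingertips. Then I backed off and swept the catch round from about 1.87 rad until it met its stop across the lid's end. The job was handed in at 12.55 s, with the gripper well clear of everything.

- **Lid:** pushing force averaged about 4.4 N over four readings at the stop (one read 5.3 N) and the fingers stalled there. The side camera puts the lid at -1.5 mm, which is shut within measuring error.
- **Catch:** pushing force averaged about 4.4 N at the stop. The side camera puts the angle at -0.01 rad, which is closed within about 0.02 rad.
- **Tin and bystanders:** the tin's corners sit where they were before the push. Tin, cap and awl show shifts of about 0.1 px or less between the first and last side pictures. The jar patch shifted 0.5 px, and I put that down to the catch and lid changing beside it. The chute looks unmoved but I did not measure it.
- **Disagreement:** the wrist camera placed the lid and catch 2–6 mm away from where the two fixed cameras did. I went with the fixed cameras, and the contact positions matched them to within about 1 mm.
- **Not checked:** in the last top picture the arm hid the tin, so the final lid and catch figures come from the side camera and the force readings only.

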